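Refit the burner cap on the gas hob

ROBOT

A 7-joint arm with a two-finger parallel gripper is mounted at the origin on the work surface. World frame = base frame: x ahead of the robot, y to its left, z up, the work surface at z = 0. Lengths are in mm, angles in rad, forces in N, time in s.
With the tool pointing down it reaches from about 350 to 900 mm from the base axis. Payload 7.2 kg.
Tool frame: the origin (TCP) lies at the very end of the fingers, on their centre line; the grasp point (between the pads) lies 19 mm behind it; z points along the fingers, y is the line along which they close (so a half turn about z gives the same grasp; the last joint's range is limited). The gripper opens to 88 mm and grips with 3 to 60 N. Pads are 20 mm wide; open, the fingers measure 115 mm over their backs; the gripper's body (75 mm by 178 mm) begins 61 mm behind the grasp point.
Start: joints at [1.197, 0.411, -0.013, 1.596, 0.006, 1.134, -0.082], TCP at [188.148, -596.011, 222.653] pointing down, gripper open.
Joint ranges: [-2.95, 2.95], [-0.29, 1.99], [-1.47, 1.44], [0.14, 2.54], [-1.03, 4.17], [0.13, 1.85], [-2.86, 2.86]. Speed limits (rad/s): [2.39, 2.39, 3.01, 3.01, 3.14, 3.14, 3.14].

INTERFACE

Orientations are given as a unit quaternion [w, x, y, z].
In Python, from station import r gives the robot as it stands. The module is installed in compiled form; this text tells all that it offers.
- The arm moves only by the tool play_rows, never from a script. Its argument "steps" is a list of rows, each a list of 3 entries, a list of its own where there are three numbers: the turn, a rotation vector about the tool's x, y, z in rad, then the shift along the tool's x, y, z in cm, then the finger opening in cm, from 0 to 8.78. A call has 1 to 12 rows; each row is the pose to reach, as a shift and turn from the pose commanded when the call began, along the tool's axes at that moment; what a row does not reach only later rows make up. A row lasts 1/10 s, in which the tool goes at most 50 mm and 8.59 degrees, less where a joint would pass 70% of its speed; a pose out of reach is approached as far as the arm can. A call with a gripper value outside its range is refused whole. The fingers move at their own pace and stop on an object; "force" is the grip in N (left out, the last holds). Time passes only in rows, so rows that repeat a pose let the fingers close. It gives the time, the measured TCP pose, the force, the opening and the grip force at its end, in the units of the state.
- r.get_obs(): the state, without advancing time (a new reading comes with each control period).
- r.snapshot(name): name is "scene" or "side" or "wrist"; returns a dict with "color" (400x640x3 uint8, red, green, blue), "z_map" (400x640 float32, mm along the optical axis (not along the pixel's ray), 0 where there is no reading), "intrinsics" (3x3 intrinsics, pixels), "R" (3x3) and "t" (3): a world point X has camera coordinates R X + t; the wrist camera has in their place "hand_eye" (4x4, takes a point from camera to tool coordinates, whose origin is the TCP and whose axes are the flange's). Camera axes: x right, y down, z forward; pixel columns grow to the right and rows downward; lengths in mm; the calibration is good to about 2 mm. A picture is of the moment at which its call begins: read the wrist's pose just before it.
- r.finish_job(): hands the job in; it is judged then, once.
The state is a dict: "time_s": time; "qpos": joint angles; "qvel": joint speeds; "tau": joint torques, N m; "tool_pos": TCP position; "tool_rot": TCP orientation; "wrist_force": force on the tool from outside, world axes, zero at the start; "ft_torque": the same for the moment, N m; "gripper_width": opening from 0.0 (shut) to 1.0 (fully open); "gripper_force": force on a finger pad.
Only numpy, scipy, OpenCV 4.12 (cv2) and the standard library are available. Lean on these libraries where they do the work, as an engineer would, in place of code of your own. Each camera call takes 0.05 s, during which the arm holds its last target. There are 200 camera calls.

TASK

The cast burner cap was left lying beside its seat on the hob after cleaning. Without picking it up, push it across the hob top until it drops into the tapered burner seat, then turn it gently by its lugs until it drops the last few millimetres over the locating pins and sits level and fully home. Do not force it, and leave the shaker, the oil bottle, the platter and the pot alone.

Things in the scene. Friction and masses are not known exactly. Their poses are not given: they have to be found in the camera images.
- hob: Low counter-top gas hob, a box 300 (x) x 440 (y) x 60 mm high with a flat, slightly oily metal top (the cap slides on it easily), fixed to the counter. Origin at the middle of its underside, under the axis of the burner seat; z up, y along the long side. The knob on its front is only seen.
- seat (a point): Centre of the mouth of the burner seat, level with the hob top (60 mm above the counter), axes as the hob's. The seat is a conical well sunk in the hob top: 95.3 mm across at the mouth, wall leaning 20 degrees from vertical, 22 mm deep. In its middle stands the brass jet, 28 mm across, its top 1 mm below the hob top: a cap sliding over stays level on it.
- seat_floor (a point): Centre of the seat's floor, 79 mm across, 22 mm below the hob top. Four brass locating pins, 8 mm (radial) x 10 mm, stand 10 mm high on it, 90 degrees apart, 34 mm from the axis. The angle of the set of pins differs every time and is not measured (it can be seen while the well is open).
- cap: Round dark cast-iron burner cap, 0.55 to 0.9 kg, standing on the hob top left or right of the seat. Origin: centre of its underside, z up. From below: a foot 78 mm across, 8 mm high, cut by a cross of two slots 17 mm wide along its x and y axes; a 20-degree taper, 88 mm across at 8 mm height; a rim 116 mm across from 19 to 27 mm, its top flat. A 35 mm central bore, 19 mm deep, clears the jet.
- cap_mid (a point): On the cap's axis, 18 mm above its underside; level with the hob top when home. The cap falls in only when within 4 mm of the seat's axis, then centres itself. Slots off the pins, it stops on their tops, this point 6 mm above the hob top, with 2 mm side play; at most 90 degrees of turn either way brings the slots over the pins, where it falls 6 mm by itself and locks (5 degrees of play).
- cap_lug (a point): Foot of one of three upright pan-rest lugs on the cap's flat top (27 mm above the underside), 44 mm from the axis along the cap's x axis; the others are at 120 and 240 degrees. Each lug is 20 mm (radial) x 12 mm, 22 mm tall, worn bright on top. A sideways push of a few newtons low on a lug turns the cap in its seat. Home, its rim is 1 mm off the hob. Over 45 N from the robot on the cap is forcing.
- shaker: Lidded metal shaker, 66 mm across, 75 mm tall, 0.35 kg, standing on the hob top on the other side of the seat from the cap. Origin at the centre of its underside. Leave alone.
- oil_bottle: Oil bottle, 76 mm across, 240 mm tall, on the counter left of the hob. Origin at the centre of its underside. Leave alone.
- platter: Round steel platter, 220 mm across, 22 mm high, on the counter right of the hob. Origin at the centre of its underside. Leave alone.
- pot: Small metal pot, 110 mm across, 90 mm tall, on the counter beyond the platter. Origin at the centre of its underside. Leave alone.
There are look-alikes about, which are no part of the job. Of the things shaped like the cap, the dark steel one is meant.

How it is judged:
By the outcome, as a careful person would: the job done as asked, in the order asked, and still so for the second after the job is handed in, with the robot touching nothing.
It also fails if it takes over 48 s, if anything falls off the work surface, if the arm or the gripper's body presses on something with over 40 N, if the wrist force passes 120 N, or if a joint passes its speed limit or range.

## Working session

There is one attempt and no reset: what is moved stays moved. The work goes in short steps, Python scripts to look and compute and a tool call to move; the robot and the scene stay as the last step left them, time stands still between calls to the robot, and variables do not carry over. Pictures are saved under pics/ and viewed, at most 10 in all, crops included, and the job is handed in when it is done.

Besides the shell and the picture viewer there is one more tool, called after "Request:" by a JSON object that holds its "op" and its "data". play_rows: Moves the arm, as the interface text tells. Its arguments: {"type":"object","properties":{"steps":{"type":"array","items":{"type":"array"}},"force":{"type":"number"}},"required":["steps"]}

```bash
mkdir -p pics
cat > h.py <<'E'
import numpy as np, cv2
from station import r
from scipy.spatial.transform import Rotation as Ro
def tool():
    o=r.get_obs(); q=o['tool_rot']; return np.array(o['tool_pos']),Ro.from_quat([q[1],q[2],q[3],q[0]]).as_matrix(),o
def cam(name):
    p,M,o=tool(); s=r.snapshot(name)
    K=np.array(s['intrinsics'])
    if name=='wrist':
        H=np.array(s['hand_eye']); Rc=M@H[:3,:3]; c=M@H[:3,3]+p
    else:
        Rc=np.array(s['R']).T; c=-Rc@np.array(s['t'])
    return s,K,Rc,c
def ray(px,K,Rc,c,z):
    px=np.atleast_2d(px).astype(float)
    d=np.c_[(px-K[:2,2])/[K[0,0],K[1,1]],np.ones(len(px))]@Rc.T
    return c+d*((z-c[2])/d[:,2])[:,None]
def cloud(s,K,Rc,c):
    z=s['z_map']; v,u=np.indices(z.shape)
    P=np.stack([(u-K[0,2])/K[0,0]*z,(v-K[1,2])/K[1,1]*z,z],-1)@Rc.T+c
    P[z==0]=np.nan; return P
def proj(X,K,Rc,c):
    y=(np.atleast_2d(X)-c)@Rc; return y[:,:2]/y[:,2:]*[K[0,0],K[1,1]]+K[:2,2]
E
python3 - <<'E'
from h import *
for n in('scene','side'):
    s,K,Rc,c=cam(n); cv2.imwrite(f'pics/{n}0.png',s['color'][:,:,::-1]); np.savez(f'{n}0.npz',color=s['color'],z=s['z_map'],K=K,Rc=Rc,c=c)
    print(n,c,Rc[:,2])
p,M,o=tool(); print(p,M.round(3),o['wrist_force'],o['time_s'])
E
```

```text
scene [1156.57072881 -312.78049648 1207.34403245] [-0.49603177  0.24400865 -0.83331402]
side [ -10.6088155  1145.83478149 1098.54698852] [ 0.31239978 -0.71399543 -0.6265915 ]
[ 188.02412301 -595.58035262  221.9122027 ] [[ 0.954  0.301 -0.001]
 [ 0.301 -0.954  0.001]
 [-0.    -0.001 -1.   ]] [0.03924462 0.89222019 0.04658531] 0.1
```

View pics/scene0.png

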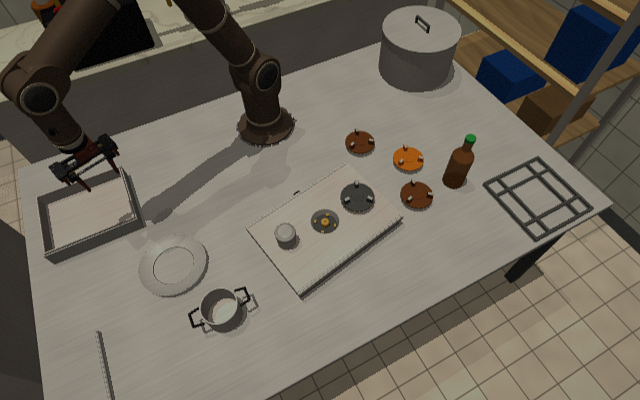

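View pics/side0.png

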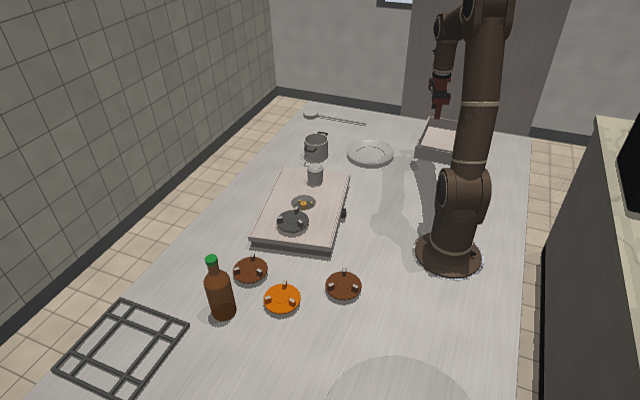

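The dark cap is on the hob at scene (357,197), side (292,221). The seat is at scene (325,221) and the shaker at (286,235). Things that could be taken for the cap: brown (360,142), orange (408,159) and brown (417,195), all on the counter. The dark steel one on the hob is the one meant, so I'll measure it and check it in a crop.

Run:
```python
from h import *
ims=[]
for n,roi,seat in(('scene',(335,175,45,42),(325,221)),('side',(272,203,42,36),(303,203))):
    d=np.load(n+'0.npz');K,Rc,c=d['K'],d['Rc'],d['c'];im=d['color']
    x,y,w,h=roi; g=im[y:y+h,x:x+w].astype(int)
    m=((g.max(2)<95)).astype(np.uint8)
    cs,_=cv2.findContours(m,0,1); k=max(cs,key=cv2.contourArea); e=cv2.fitEllipse(cv2.convexHull(k)); ctr=np.add(e[0],(x,y))
    print(n,'cap ell',e,ray(ctr,K,Rc,c,84).round(1),'seat',ray(seat,K,Rc,c,60).round(1))
    class S(dict):pass
    P=cloud({'z_map':d['z']},K,Rc,c)
    print('z cap',np.nanmedian(P[int(ctr[1])-3:int(ctr[1])+4,int(ctr[0])-3:int(ctr[0])+4].reshape(-1,3),0).round(1))
    if n=='scene':
        hob=np.isfinite(P[...,2])&(abs(P[...,2]-60)<6); hob[:160]=0;hob[310:]=0;hob[:,:235]=0;hob[:,415:]=0
        q=P[hob][:,:2].astype(np.float32); print('hob rect',cv2.minAreaRect(q))
        ims.append(im[170:260,255:400])
print()
cv2.imwrite('pics/crop0.png',cv2.resize(ims[0][:,:,::-1],None,fx=5,fy=5,interpolation=cv2.INTER_CUBIC))
```

```text
scene cap ell ((22.21146011352539, 23.225170135498047), (31.09404945373535, 34.703895568847656), 108.97987365722656) [[544.2 119.1  84. ]] seat [[559.1 -12.5  60. ]]
z cap [544.8 118.1  87.5]
hob rect ((559.5346069335938, -30.022064208984375), (304.7528991699219, 731.8934326171875), 11.20244026184082)
side cap ell ((24.297061920166016, 14.406875610351562), (26.82819366455078, 41.6481819152832), 58.890830993652344) [[531.1 103.5  84. ]] seat [[555.4  -7.1  60. ]]
z cap [531.4 104.1  86.9]
```

View pics/crop0.png

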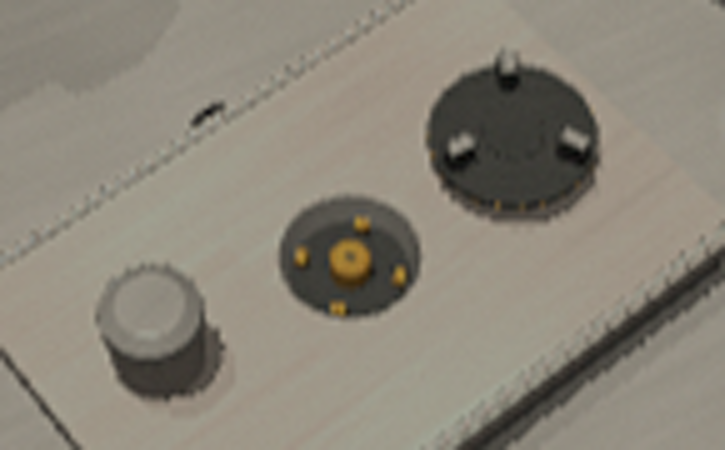

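Request:
{"op": "play_rows", "data": {"steps": [[[0,0,-0.12],[4,-4,-1.5],8.0],[[0,0,-0.25],[8,-8,-3],8.0],[[0,0,-0.37],[12,-12,-4.5],8.0],[[0,0,-0.5],[15,-15,-6],8.0],[[0,0,-0.62],[18.5,-18.5,-7],8.0],[[0,0,-0.74],[22,-22,-8],8.0],[[0,0,-0.86],[25,-25,-9],8.0],[[0,0,-0.98],[28,-28,-10],8.0],[[0,0,-1.1],[31.5,-31,-11],8.0],[[0,0,-1.22],[35,-34,-11],8.0],[[0,0,-1.34],[38,-37,-11],8.0],[[0,0,-1.4],[41,-40,-11],8.0]]}}

```text
time_s: 1.3
tool_pos: [459.2, -89.1, 332.7]
tool_rot: [0.0, 0.656, 0.755, -0.0]
wrist_force: [0.7, -0.3, 0.2]
gripper_width: 0.909
gripper_force: 0.0
```

Run:
```python
from h import *
s=r.snapshot('wrist'); print(np.array(s['hand_eye']).round(2),s['intrinsics'])
p,M,o=tool(); print(p,M.round(3),o['time_s'],o['qpos'])
d=np.array([548,50,350])-p; print('shift tool cm',(M.T@d/10).round(2)); print('yaw of tool y',np.degrees(np.arctan2(M[1,1],M[0,1])))
```

```text
[[  -0.     -0.96   -0.27   72.86]
 [   1.     -0.     -0.      0.37]
 [  -0.     -0.27    0.96 -161.31]
 [   0.      0.      0.      1.  ]] [[317.83250071   0.         320.85744574]
 [  0.         317.83250071 197.98693043]
 [  0.           0.           1.        ]]
[461.55199073 -82.22233465 332.88614083] [[-0.149  0.989  0.002]
 [ 0.989  0.149  0.003]
 [ 0.003  0.002 -1.   ]] 1.35 [ 0.63256874  0.10025206 -0.59816966  1.76102904  0.0552111   1.29610517
  0.17101814]
shift tool cm [11.8  10.52 -1.65]
yaw of tool y 8.546241438912478
```

Request:
{"op": "play_rows", "data": {"steps": [[[0,0,0],[3.5,3,0],8.0],[[0,0,0],[7,5.5,2],8.0],[[0,0,0],[10.5,8,4],8.0],[[0,0,0],[14,10.5,6],8.0],[[0,0,0],[14,10.5,6],8.0],[[0,0,0],[14,10.5,6],8.0]]}}

```text
time_s: 1.95
tool_pos: [543.4, 62.4, 271.6]
tool_rot: [-0.001, 0.657, 0.754, -0.001]
wrist_force: [0.6, -0.2, 0.1]
gripper_width: 0.913
gripper_force: 0.0
```

Run:
```python
from h import *
s,K,Rc,c=cam('wrist'); cv2.imwrite('pics/w1.png',s['color'][:,:,::-1]); np.savez('w1.npz',color=s['color'],z=s['z_map'],K=K,Rc=Rc,c=c)
p,M,o=tool(); print(p,o['time_s'])
print('cap px',proj([[538,111,84]],K,Rc,c),'seat',proj([[557,-10,60]],K,Rc,c))
```

```text
[543.66238853  61.08864331 272.30659065] 2.0
cap px [[322.06840918 132.76556271]] seat [[323.84036263 230.91680684]]
```

View pics/w1.png

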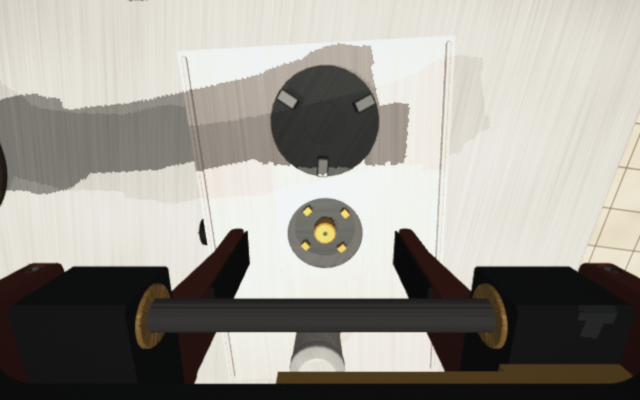

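```bash
cat > meas.py <<'E'
from h import *
def capfit(im,K,Rc,c,z,roi,th=95):
    x,y,w,h=roi; g=im[y:y+h,x:x+w].max(2)
    m=cv2.morphologyEx((g<th).astype(np.uint8),cv2.MORPH_OPEN,np.ones((7,7)))
    k=max(cv2.findContours(m,0,1)[0],key=cv2.contourArea)
    pts=cv2.convexHull(k)[:,0]+[x,y]
    W=ray(pts,K,Rc,c,z)[:,:2]
    A=np.c_[2*W,np.ones(len(W))]; s=np.linalg.lstsq(A,(W**2).sum(1),rcond=None)[0]
    R=np.sqrt(s[2]+s[:2]@s[:2]); return s[:2],R,np.abs(np.hypot(*(W-s[:2]).T)-R).max()
E
python3 - <<'E'
from meas import *
d=np.load('w1.npz');K,Rc,c,im=d['K'],d['Rc'],d['c'],d['color'].copy()
print(im[120,300:310:4],im[150,285],im[222,300],im[240,296],im[233,340],im[233,370],im[80,345], im[98,288],im[103,365],im[168,323])
# well: hsv mask incl brass
well=im.copy(); hsv=cv2.cvtColor(im,cv2.COLOR_RGB2HSV)
for th in(130,150,175):print('well',th,capfit(im,K,Rc,c,60,(280,190,92,85),th))
for th in(60,75,90):print('cap',th,capfit(im,K,Rc,c,87,(255,55,150,130),th))
b=((hsv[...,1]>120)&(hsv[...,2]>100)).astype(np.uint8); b[:190]=0;b[275:]=0;b[:,:280]=0;b[:,372:]=0
n,_,st,ce=cv2.connectedComponentsWithStats(b)
for i in range(1,n):
    if st[i,4]>10: print('brass',ce[i].round(1),st[i,4],ray(ce[i],K,Rc,c,48)[0].round(1))
g=im.min(2);q=((g>110)).astype(np.uint8); mk=np.zeros_like(q); cv2.circle(mk,(325,120),52,1,-1); q&=mk
n,_,st,ce=cv2.connectedComponentsWithStats(q)
for i in range(1,n):
    if st[i,4]>10: print('lug',ce[i].round(1),st[i,4],ray(ce[i],K,Rc,c,109)[0].round(1))
E
```

```text
[[52 52 50]
 [50 50 48]
 [53 53 50]] [49 49 47] [113 113 106] [127 123 117] [111 111 105] [241 244 237] [64 66 62] [165 161 154] [145 142 135] [133 130 123]
well 130 (array([558.54228733, -13.62912107]), np.float64(45.78228905242413), np.float64(0.4874215902895429))
well 150 (array([558.49929083, -13.55054266]), np.float64(46.34213167944092), np.float64(0.4913217118295634))
well 175 (array([558.51964754, -13.66120322]), np.float64(46.805782795238926), np.float64(0.4200698999855561))
cap 60 (array([540.2112864 , 116.25007996]), np.float64(52.78826490875051), np.float64(13.53905453086206))
cap 75 (array([539.00990654, 121.7757111 ]), np.float64(56.43220202944726), np.float64(3.0797925665947545))
cap 90 (array([538.98471452, 121.85665523]), np.float64(56.70451346241341), np.float64(2.8437975147188794))
brass [307.2 210.2] 48 [533.   10.3  48. ]
brass [344.7 212.8] 48 [580.6  13.4  48. ]
brass [324.6 231.9] 349 [558.9 -15.8  48. ]
brass [305.2 245.2] 47 [536.3 -37.9  48. ]
brass [341.4 247.5] 47 [583.8 -34.6  48. ]
lug [287.   98.9] 158 [499.4 140.1 109. ]
lug [364.6 102.9] 145 [575.  146.7 109. ]
lug [322.4 165.8] 86 [542.6  79.6 109. ]
```

Run:
```python
from h import *
d=np.load('scene0.npz'); print('bottle',ray([[455,184]],d['K'],d['Rc'],d['c'],0).round(),ray([[470,137]],d['K'],d['Rc'],d['c'],240).round())
p,M,o=tool(); print(p,o['time_s'],np.degrees(np.arctan2(M[1,1],M[0,1])))
for t in([527.6,201.2,150],[527.6,201.2,71]): print((M.T@(np.array(t)-p)/10).round(2))
```

```text
bottle [[615. 503.   0.]] [[596. 500. 240.]]
[543.66238853  61.08864331 272.30659065] 2.0 7.7333878025611105
[14.1   0.31 12.23]
[14.11  0.32 20.13]
```

Request:
{"op": "play_rows", "data": {"steps": [[[0,0,-0.01],[4,0.3,2],8.0],[[0,0,-0.01],[8,0.3,4],8.0],[[0,0,-0.01],[12,0.3,6],8.0],[[0,0,-0.01],[14.1,0.3,9],8.0],[[0,0,-0.01],[14.1,0.3,13],8.0],[[0,0,-0.01],[14.1,0.3,16],8.0],[[0,0,-0.01],[14.1,0.3,17],8.0],[[0,0,-0.01],[14.1,0.3,17],8.0],[[0,0,-0.01],[14.1,0.3,17],8.0]]}}

```text
time_s: 2.9
tool_pos: [529.1, 201.3, 104.3]
tool_rot: [0.001, 0.655, 0.756, 0.001]
wrist_force: [0.1, -0.4, 0.6]
gripper_width: 0.912
gripper_force: 0.0
```

Run:
```python
from h import *
p,M,o=tool(); print(p,o['time_s'],np.degrees(np.arctan2(M[1,1],M[0,1])),M[:,2],o['gripper_width']*88)
print((M.T@(np.array([527.6,201.2,71])-p)/10).round(2))
```

```text
[529.09509472 201.33018713 104.34008023] 2.9 8.217408453063493 [ 2.18137477e-03  3.62053679e-04 -9.99997555e-01] 80.27503835038311
[ 0.01 -0.16  3.33]
```

Request:
{"op": "play_rows", "data": {"steps": [[[0,0,0],[0,-0.1,1.5],8.0],[[0,0,0],[0,-0.15,2.8],8.0],[[0,0,0],[0,-0.15,3.3],8.0],[[0,0,0],[0,-0.15,3.3],8.0],[[0,0,0],[-1,-0.15,3.3],8.0],[[0,0,0],[-1.8,-0.15,3.3],8.0],[[0,0,0],[-2.3,-0.15,3.3],8.0],[[0,0,0],[-2.8,-0.15,3.3],8.0],[[0,0,0],[-3.3,-0.15,3.3],8.0],[[0,0,0],[-3.9,-0.15,3.3],8.0],[[0,0,0],[-4.6,-0.15,3.3],8.0],[[0,0,0],[-5.4,-0.15,3.3],8.0]]}}

```text
time_s: 4.1
tool_pos: [534.3, 148.1, 69.8]
tool_rot: [-0.0, 0.654, 0.757, 0.0]
wrist_force: [-0.5, 2.2, 1.4]
gripper_width: 0.913
gripper_force: 1.2
```

Request:
{"op": "play_rows", "data": {"steps": [[[0,0,0],[-0.8,0,0],8.0],[[0,0,0],[-1.6,0,0],8.0],[[0,0,0],[-2.4,0,0],8.0],[[0,0,0],[-3.2,0,0],8.0],[[0,0,0],[-4.0,0,0],8.0],[[0,0,0],[-4.8,0,0],8.0],[[0,0,0],[-5.6,0,0],8.0],[[0,0,0],[-6.3,0,0],8.0],[[0,0,0],[-6.9,0,0],8.0],[[0,0,0],[-7.4,0,0],8.0],[[0,0,0],[-7.8,0,0],8.0],[[0,0,0],[-8,0,0],8.0]]}}

```text
time_s: 5.3
tool_pos: [545.8, 68.6, 69.6]
tool_rot: [0.0, 0.654, 0.756, -0.0]
wrist_force: [-0.3, 2.1, 0.3]
gripper_width: 0.912
gripper_force: 1.4
```

Run:
```python
from h import *
s,K,Rc,c=cam('wrist'); a=s['color'][:,:,::-1]
s2,*_=cam('scene'); b=cv2.resize(s2['color'][150:280,230:430,::-1],(640,416))
cv2.imwrite('pics/w2.png',cv2.resize(np.vstack([a,b[:400]]),(480,600))); np.savez('w2.npz',color=s['color'],z=s['z_map'],K=K,Rc=Rc,c=c)
p,M,o=tool(); print(p,o['time_s'],np.degrees(np.arctan2(M[1,1],M[0,1])),o['wrist_force'])
```

```text
[545.75535747  68.45925137  69.5232365 ] 5.4 8.28319427713035 [ 0.99079452  0.38921649 -0.83616268]
```

View pics/w2.png

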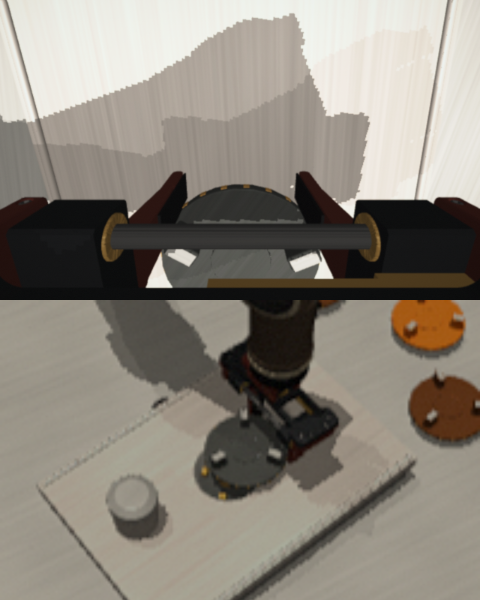

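Request:
{"op": "play_rows", "data": {"steps": [[[0,0,0],[-0.4,0.03,0],8.0],[[0,0,0],[-0.8,0.05,0],8.0],[[0,0,0],[-1.2,0.07,0],8.0],[[0,0,0],[-1.6,0.07,0],8.0],[[0,0,0],[-2.0,0.07,0],8.0],[[0,0,0],[-2.3,0.07,0],8.0],[[0,0,0],[-2.5,0.07,0],8.0],[[0,0,0],[-2.65,0.07,0],8.0],[[0,0,0],[-2.75,0.07,0],8.0],[[0,0,0],[-2.85,0.07,0],8.0],[[0,0,0],[-2.95,0.07,0],8.0],[[0,0,0],[-3.0,0.07,0],8.0]]}}

```text
time_s: 6.6
tool_pos: [550.8, 39.4, 69.7]
tool_rot: [0.0, 0.654, 0.756, -0.0]
wrist_force: [0.2, 0.2, -0.1]
gripper_width: 0.908
gripper_force: 0.0
```

Run:
```python
from h import *
s,K,Rc,c=cam('scene'); P=cloud(s,K,Rc,c)
m=(np.hypot(P[...,0]-558.5,P[...,1]+13.5)<30); print('cap top z',np.nanmedian(P[m][:,2]),m.sum(), np.nanpercentile(P[m][:,2],[10,25,75,90]))
s,K,Rc,c=cam('wrist');P=cloud(s,K,Rc,c)
m=(np.hypot(P[...,0]-558.5,P[...,1]+13.5)<55)&(P[...,2]<112);print('wrist z',m.sum(),np.nanpercentile(P[m][:,2],[5,25,50,75,95]))
p,M,o=tool(); print(p,o['time_s'],o['wrist_force'])
```

```text
cap top z 422.6891597040212 1143 [ 75.63469112 276.29689039 473.35797527 496.11426763]
wrist z 13669 [73.21085424 73.79548992 74.24409487 74.86683657 76.65160181]
[550.83770499  39.41189189  69.64354791] 6.7 [0.71259475 0.15623722 0.40489459]
```

Request:
{"op": "play_rows", "data": {"steps": [[[0,0,0],[1,0,0],8.0],[[0,0,0],[2.5,0,-1],8.0],[[0,0,0],[4,0,-4],6.0],[[0,0,0],[4.5,0,-8.5],4.0],[[0,0,0],[4.5,0,-12],2.4],[[0,0,0],[4.5,0,-14],2.4],[[0,0,0],[4.5,0,-14],2.4],[[0,0,0],[4.5,0,-14],2.4]]}}

```text
time_s: 7.5
tool_pos: [544.0, 85.1, 210.1]
tool_rot: [0.0, 0.654, 0.757, 0.0]
wrist_force: [-0.3, -0.2, -1.3]
gripper_width: 0.403
gripper_force: 0.0
```

Run:
```python
from meas import *
s,K,Rc,c=cam('wrist'); im=s['color']; cv2.imwrite('pics/w3.png',im[:,:,::-1])
P=cloud(s,K,Rc,c); rr=np.hypot(P[...,0]-558.5,P[...,1]+13.5)
m=(rr<30);print('top z',np.nanpercentile(P[m][:,2],[5,50,95]))
q=((P[...,2]>88)&(P[...,2]<102)&(rr<60)).astype(np.uint8)
n,_,st,ce=cv2.connectedComponentsWithStats(q); L=[]
for i in range(1,n):
    if st[i,4]>20:
        L.append(ray(ce[i],K,Rc,c,97)[0]); print('lug',ce[i].round(),st[i,4],L[-1].round(1))
cc=np.mean(L,0)[:2] ; print(cc,[np.degrees(np.arctan2(l[1]-cc[1],l[0]-cc[0])).round(1) for l in L])
p,M,o=tool(); print(p,o['time_s'],o['gripper_width']*88,np.degrees(np.arctan2(M[1,1],M[0,1])))
```

```text
top z [73.22706637 74.91104675 76.37939077]
lug [290. 269.] 75 [526.4   7.7  97. ]
lug [353. 273.] 38 [586.   12.1  97. ]
lug [318. 334.] 59 [562.7 -60.8  97. ]
[558.33869198 -13.6548278 ] [np.float64(146.3), np.float64(43.0), np.float64(-84.8)]
[543.60415296  84.66894408 209.16157545] 7.55 31.71171319070421 8.366533579989778
```

View pics/w3.png

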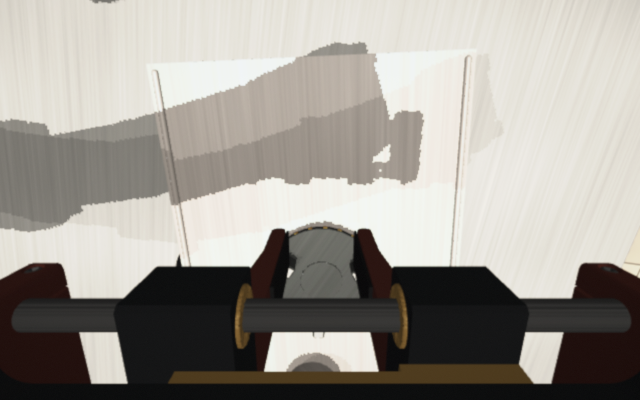

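Request:
{"op": "play_rows", "data": {"steps": [[[0,0,0.14],[-1.5,1,0],2.4],[[0,0,0.28],[-3,1.5,1],2.4],[[0,0,0.42],[-4.5,2.5,2],2.4],[[0,0,0.56],[-6,3,3],2.4],[[0,0,0.7],[-7.5,3.5,4],2.4],[[0,0,0.84],[-8,4,5],2.4],[[0,0,0.98],[-8,4,6],2.4],[[0,0,1.1],[-8,4,7],2.4],[[0,0,1.1],[-8,4,8],2.4],[[0,0,1.1],[-8,4,9],2.4],[[0,0,1.1],[-8,4,9],2.4],[[0,0,1.1],[-8,4,9],2.4]]}}

```text
time_s: 8.75
tool_pos: [595.2, 10.8, 119.3]
tool_rot: [-0.0, 0.953, 0.304, -0.0]
wrist_force: [-0.0, -0.0, 0.0]
gripper_width: 0.27
gripper_force: 0.0
```

```bash
cat > look.py <<'E'
from meas import *
import sys
p,M,o=tool(); yx=np.degrees(np.arctan2(M[1,0],M[0,0]))
print(p.round(1),o['time_s'],'open',round(o['gripper_width']*88,1),'toolx deg',yx.round(2),'tilt',M[:,2].round(4),'F',np.round(o['wrist_force'],1))
C=np.array([558.4,-13.5]); v=p[:2]-C; print('TCP rel seat r,ang',np.hypot(*v).round(1),np.degrees(np.arctan2(v[1],v[0])).round(1))
s,K,Rc,c=cam('wrist'); P=cloud(s,K,Rc,c); rr=np.hypot(P[...,0]-C[0],P[...,1]-C[1])
t=P[(rr<57)&(P[...,2]<80)]; print('top z med',np.median(t[:,2]),len(t))
for n in('scene','side'):
    s,K,Rc,c=cam(n);P=cloud(s,K,Rc,c); rr=np.hypot(P[...,0]-C[0],P[...,1]-C[1]); t=P[(rr<50)&(P[...,2]<82)&(P[...,2]>55)]; print(n,np.median(t[:,2]).round(1),len(t))
if len(sys.argv)>1:
    cv2.imwrite(f'pics/{sys.argv[1]}.png',cv2.resize(s['color'][170:260,240:380,::-1],None,fx=5,fy=5))
E
python3 look.py w4
python3 -c "
from h import *
t=np.array([558.4+44*np.cos(np.radians(35)),-13.5+44*np.sin(np.radians(35)),78]);p,M,o=tool();print((M.T@(t-p)/10).round(2))"
```

```text
[595.2  10.8 119.3] 8.75 open 23.7 toolx deg 35.39 tilt [-8.e-04  2.e-04 -1.e+00] F [-0. -0.  0.]
TCP rel seat r,ang 44.1 33.4
top z med 74.39411249316228 7145
scene 74.9 201
side 74.2 285
[-0.05 -0.17  4.22]
```

View pics/w4.png

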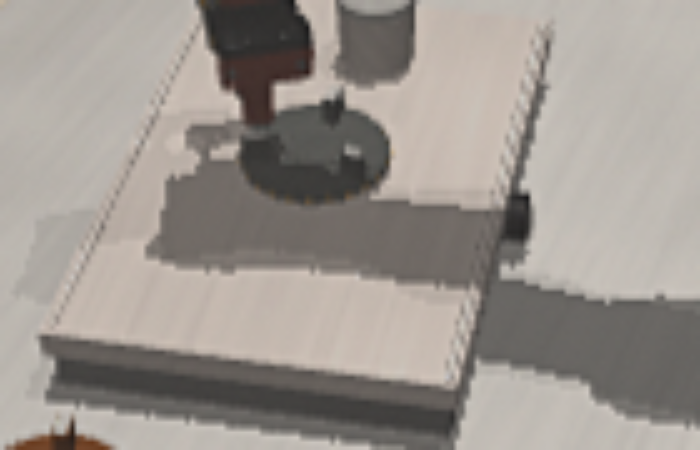

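Request:
{"op": "play_rows", "data": {"steps": [[[0,0,0],[0,-0.17,1],2.4],[[0,0,0],[0,-0.17,2],2.4],[[0,0,0],[0,-0.17,2.8],2.4],[[0,0,0],[0,-0.17,3.5],2.4],[[0,0,0],[0,-0.17,4],2.4],[[0,0,0],[0,-0.17,4.1],2.4],[[0,0,0],[0,-0.17,4.1],2.4]]}}

```text
time_s: 9.6
tool_pos: [594.5, 12.0, 78.5]
tool_rot: [-0.0, 0.953, 0.303, -0.0]
wrist_force: [-0.5, 0.2, -0.0]
gripper_width: 0.277
gripper_force: 0.0
```

Request:
{"op": "play_rows", "data": {"steps": [[[0,0,-0.035],[0,-0.15,0],2.4],[[0,0,-0.07],[-0.01,-0.31,0],2.4],[[0,0,-0.105],[-0.02,-0.46,0],2.4],[[0,0,-0.14],[-0.04,-0.61,0],2.4],[[0,0,-0.175],[-0.07,-0.76,0],2.4],[[0,0,-0.21],[-0.1,-0.92,0],2.4],[[0,0,-0.245],[-0.13,-1.06,0],2.4],[[0,0,-0.28],[-0.17,-1.21,0],2.4],[[0,0,-0.314],[-0.22,-1.36,0],2.4],[[0,0,-0.35],[-0.27,-1.51,0],2.4]]}}

```text
time_s: 10.6
tool_pos: [583.5, 22.8, 78.7]
tool_rot: [0.0, 0.885, 0.466, 0.0]
wrist_force: [1.1, -0.4, 0.8]
gripper_width: 0.274
gripper_force: 0.7
```

```bash
python3 look.py
```

```text
[583.5  22.8  78.7] 10.6 open 24.1 toolx deg 55.5 tilt [ 1.e-04 -1.e-04 -1.e+00] F [ 1.1 -0.4  0.8]
TCP rel seat r,ang 44.1 55.4
top z med 74.28197987654539 6705
scene 75.3 336
side 73.9 170
```

Request:
{"op": "play_rows", "data": {"steps": [[[0,0,-0.026],[0,-0.12,0],2.4],[[0,0,-0.052],[-0.01,-0.23,0],2.4],[[0,0,-0.078],[-0.01,-0.34,0],2.4],[[0,0,-0.105],[-0.02,-0.46,0],2.4]]}}

```text
time_s: 11.15
tool_pos: [579.6, 25.2, 78.6]
tool_rot: [0.0, 0.859, 0.511, -0.0]
wrist_force: [1.5, -0.9, -0.3]
gripper_width: 0.272
gripper_force: 0.6
```

```bash
python3 look.py
```

```text
[579.6  25.2  78.6] 11.15 open 23.9 toolx deg 61.48 tilt [ 0.e+00 -1.e-04 -1.e+00] F [ 1.5 -0.9 -0.3]
TCP rel seat r,ang 44.1 61.3
top z med 74.2546342746692 6739
scene 74.9 389
side 74.1 145
```

Request:
{"op": "play_rows", "data": {"steps": [[[0,0,-0.044],[0,-0.19,0],2.4],[[0,0,-0.087],[-0.02,-0.38,0],2.4],[[0,0,-0.131],[-0.04,-0.57,0],2.4],[[0,0,-0.175],[-0.07,-0.76,0],2.4],[[0,0,-0.218],[-0.1,-0.95,0],2.4],[[0,0,-0.262],[-0.15,-1.14,0],2.4],[[0,0,-0.305],[-0.2,-1.32,0],2.4],[[0,0,-0.33],[-0.235,-1.41,0],2.4],[[0,0,-0.35],[-0.265,-1.51,0],2.4]]}}

```text
time_s: 12.2
tool_pos: [565.2, 30.2, 78.7]
tool_rot: [0.0, 0.758, 0.652, 0.0]
wrist_force: [1.9, -0.5, -0.6]
gripper_width: 0.269
gripper_force: 0.6
```

```bash
python3 look.py
```

```text
[565.2  30.2  78.7] 12.2 open 23.6 toolx deg 81.45 tilt [ 1.e-04  1.e-04 -1.e+00] F [ 1.9 -0.5 -0.6]
TCP rel seat r,ang 44.2 81.2
top z med 74.25542948129865 6801
scene 75.3 519
side 74.1 133
```

Cap turned about 38°, with light force. I'll go on in small steps around the 44° candidate.

Request:
{"op": "play_rows", "data": {"steps": [[[0,0,-0.026],[0,-0.12,0],2.4],[[0,0,-0.052],[-0.01,-0.23,0],2.4],[[0,0,-0.07],[-0.01,-0.31,0],2.4],[[0,0,-0.07],[-0.01,-0.31,0],2.4]]}}

```text
time_s: 12.75
tool_pos: [561.9, 30.6, 78.6]
tool_rot: [-0.0, 0.734, 0.679, -0.0]
wrist_force: [0.8, -0.3, -0.6]
gripper_width: 0.272
gripper_force: 0.3
```

```bash
python3 look.py
```

```text
[561.9  30.6  78.6] 12.75 open 24.0 toolx deg 85.47 tilt [-1.e-04  1.e-04 -1.e+00] F [ 0.8 -0.3 -0.6]
TCP rel seat r,ang 44.2 85.5
top z med 74.23428259885122 6839
scene 75.2 532
side 74.0 134
```

Request:
{"op": "play_rows", "data": {"steps": [[[0,0,-0.026],[0,-0.12,0],2.4],[[0,0,-0.052],[-0.01,-0.23,0],2.4],[[0,0,-0.087],[-0.02,-0.38,0],2.4],[[0,0,-0.087],[-0.02,-0.38,0],2.4]]}}

```text
time_s: 13.3
tool_pos: [558.0, 30.6, 78.6]
tool_rot: [-0.0, 0.704, 0.71, -0.0]
wrist_force: [0.5, -0.3, 0.6]
gripper_width: 0.274
gripper_force: 0.1
```

```bash
python3 look.py w5
```

```text
[558.   30.6  78.6] 13.3 open 24.1 toolx deg 90.51 tilt [-2.e-04  1.e-04 -1.e+00] F [ 0.5 -0.3  0.6]
TCP rel seat r,ang 44.1 90.6
top z med 74.25236747507944 6908
scene 75.2 548
side 74.1 154
```

View pics/w5.png

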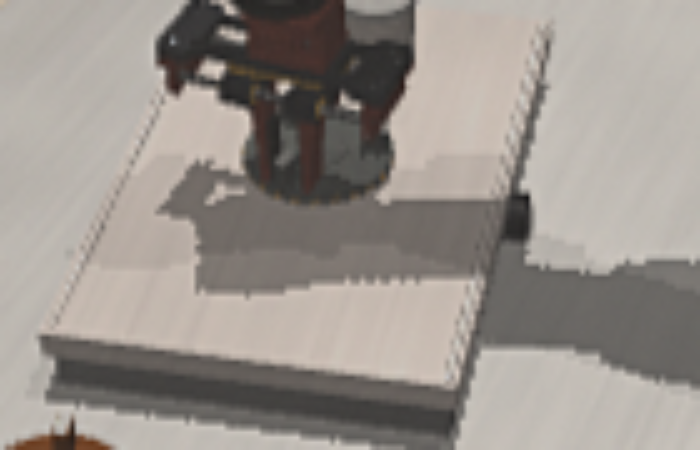

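Request:
{"op": "play_rows", "data": {"steps": [[[0,0,-0.026],[0,-0.12,0],2.4],[[0,0,-0.052],[-0.01,-0.23,0],2.4],[[0,0,-0.07],[-0.01,-0.31,0],2.4],[[0,0,-0.07],[-0.01,-0.31,0],2.4]]}}

```text
time_s: 13.85
tool_pos: [555.0, 30.5, 78.6]
tool_rot: [-0.0, 0.679, 0.734, 0.0]
wrist_force: [1.4, -1.1, -0.0]
gripper_width: 0.273
gripper_force: 0.3
```

```bash
python3 look.py
```

```text
[555.   30.5  78.6] 13.85 open 24.0 toolx deg 94.47 tilt [-1.e-04  1.e-04 -1.e+00] F [ 1.4 -1.1 -0. ]
TCP rel seat r,ang 44.1 94.4
top z med 74.2305786904332 6894
scene 75.2 550
side 74.0 165
```

Request:
{"op": "play_rows", "data": {"steps": [[[0,0,-0.044],[0,-0.19,0],2.4],[[0,0,-0.087],[-0.02,-0.38,0],2.4],[[0,0,-0.131],[-0.04,-0.57,0],2.4],[[0,0,-0.175],[-0.07,-0.76,0],2.4],[[0,0,-0.218],[-0.1,-0.95,0],2.4],[[0,0,-0.262],[-0.15,-1.14,0],2.4],[[0,0,-0.288],[-0.18,-1.25,0],2.4],[[0,0,-0.305],[-0.2,-1.32,0],2.4],[[0,0,-0.305],[-0.2,-1.32,0],2.4]]}}

```text
time_s: 14.9
tool_pos: [541.9, 27.3, 78.6]
tool_rot: [-0.0, 0.56, 0.828, -0.0]
wrist_force: [0.9, 0.2, 0.2]
gripper_width: 0.271
gripper_force: 0.0
```

```bash
python3 look.py
```

```text
[541.9  27.3  78.6] 14.9 open 23.8 toolx deg 111.88 tilt [-4.e-04 -2.e-04 -1.e+00] F [0.9 0.2 0.2]
TCP rel seat r,ang 44.0 112.0
top z med 68.06855576826825 7475
scene 69.0 553
side 67.9 219
```

The cap dropped about 6 mm: its top is now near 69 mm, which is the home height. I'll withdraw straight up and check.

Request:
{"op": "play_rows", "data": {"steps": [[[0,0,0],[0,0.15,0],2.4],[[0,0,0],[0,0.2,-1],2.4],[[0,0,0],[0,0.2,-3],2.4],[[0,0,0],[0,0.2,-6],2.4],[[0,0,0],[4,0.2,-10],2.4],[[0,0,0],[8,0.2,-13],2.4],[[0,0,0],[11,0.2,-15],2.4],[[0,0,0],[11,0.2,-15],2.4],[[0,0,0],[11,0.2,-15],2.4]]}}

```text
time_s: 15.95
tool_pos: [503.1, 131.0, 229.8]
tool_rot: [0.001, 0.559, 0.829, 0.0]
wrist_force: [-0.7, -0.2, 0.3]
gripper_width: 0.272
gripper_force: 0.0
```

```bash
python3 look.py w6
python3 - <<'E'
from h import *
C=np.array([558.4,-13.5])
s,K,Rc,c=cam('wrist');P=cloud(s,K,Rc,c);rr=np.hypot(P[...,0]-C[0],P[...,1]-C[1])
t=P[(rr<54)&(P[...,2]<74)&(P[...,2]>62)];A=np.c_[t[:,:2]-C,np.ones(len(t))];f=np.linalg.lstsq(A,t[:,2],rcond=None)[0]
h=P[(rr>65)&(rr<120)&(abs(P[...,2]-60)<5)];print('cap plane',f,'hob',np.median(h[:,2]))
E
```

```text
[503.1 131.  229.8] 15.95 open 23.9 toolx deg 112.0 tilt [ 2.2e-03 -4.0e-04 -1.0e+00] F [-0.7 -0.2  0.3]
TCP rel seat r,ang 154.7 110.9
top z med 67.81164409000655 2060
scene 69.2 567
side 67.9 297
cap plane [8.96726312e-03 1.02176059e-02 6.79027770e+01] hob 59.02697957137863
```

View pics/w6.png

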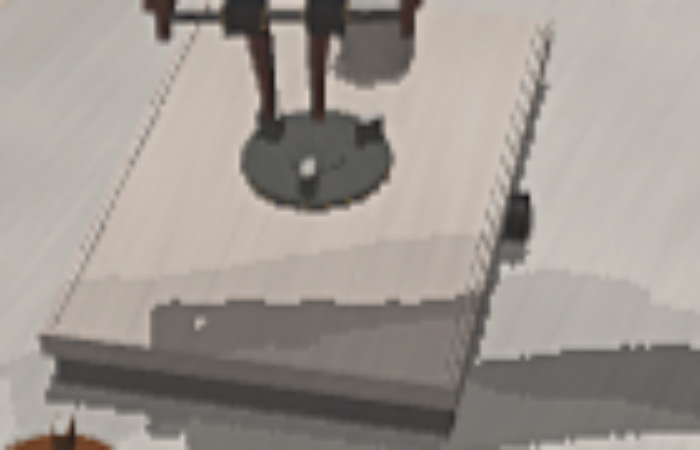

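The cap at (315,160) is flush in its seat. Its top is 8.9 mm above the hob (9 is home), it is level within 1°, and the gripper is clear. I'm handing it in.

```bash
python3 -c "
from station import r
print(r.finish_job())"
```

```text
the job is handed in; nothing more can be done
None
```

The dark cap was pushed into the burner seat and turned about 70° by one lug until it dropped the last 6 mm. It measured level and fully home, contact forces read only a few newtons, the other items were left alone, and the job was handed in at about 16 s.

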